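Put the station's supplies back on their own coasters

ROBOT

A 6-joint arm with a two-finger parallel gripper is mounted at the origin on a cart in front of the work surface, level with it; the furniture and walls round the work are solid. World frame = base frame: x ahead of the robot, y to its left, z up, the work surface at z = 0. Lengths are in m, angles in degrees, forces in N, time in s.
With the tool pointing down it reaches from about 0.425 to 0.95 m from the base axis. Payload 14.7 kg.
Tool frame: the origin (TCP) lies between the finger pads; the fingertips stand 8 mm ahead of it and the grasp point (between the pads) lies 11 mm behind it; z points along the fingers, y is the line along which they close (so a half turn about z gives the same grasp; the last joint's range is limited). The gripper opens to 85 mm and grips with 20 to 120 N. Pads are 22 mm wide; open, the fingers measure 114 mm over their backs; the gripper's body (76 mm by 85 mm) begins 54 mm behind the grasp point. The pads swing forward as they close: fully open they stand 13 mm farther back than shut.
Start: joints at [-71.253, 27.513, 91.461, -0, 61.026, -2.67], TCP at [0.237, -0.605, 0.207] pointing down, gripper open.
Joint ranges: [-157.49, 157.49], [-46.99, 117.5], [13.45, 153.17], [-89.5, 269.5], [5.16, 153.95], [-167.48, 167.48]. Speed limits (degrees/s): [108.29, 108.29, 136.94, 172.46, 172.46, 172.46].

INTERFACE

Orientations are given as a 3x3 rotation matrix whose columns are the frame's x, y, z axes.
In Python, from plant import env, camera, job gives the robot as it stands.
- The arm moves only by the shell command python3 -m jog 'ROWS' [FORCE]. ROWS is JSON, one flat list of numbers, 7 for each row, row after row: the opening, from 0 (shut) to 1 (fully open), then the shift along the tool's x, y, z in cm, then the turn, a rotation vector about the tool's x, y, z in rad. In form: [hand, tx, ty, tz, ax, ay, az, hand, tx, ty, tz, ax, ay, az, ...]. A call has 1 to 10 rows; each row is the pose to reach, as a shift and turn from the pose commanded when the call began, along the tool's axes at that moment; what a row does not reach only later rows make up. A row lasts 1/8 s, in which the tool goes at most 62.5 mm and 10.7 degrees, less where a joint would pass 70% of its speed; a pose out of reach is approached as far as the arm can. A call with a gripper value outside its range is refused whole. The fingers move at their own pace and stop on an object; FORCE is the grip in N (left out, the last holds). Time passes only in rows, so rows that repeat a pose let the fingers close. It gives the time, the measured TCP pose, the force, the opening and the grip force at its end, in the units of the state.
- env.state(): the state, without advancing time (a new reading comes with each control period).
- camera(name): name is "scene" or "top"; returns a dict with "pixels" (400x640x3 uint8, red, green, blue), "vfov" (degrees; the focal length in pixels is half the picture's height over the tangent of half this angle, whatever the lens; pixels are square), "cx", "cy" (the principal point, pixels), "dist_coeffs" ([k1, k2, p1, p2, k3] as OpenCV has them; the pictures are not rectified), "rvec" (rotation vector, rad) and "tvec" (3), from world to camera coordinates, as OpenCV has them. Camera axes: x right, y down, z forward; pixel columns grow to the right and rows downward; lengths in m; the calibration is good to about 2 mm. A picture is of the moment at which its call begins. There is no depth.
- job.close_job(): hands the job in; it is judged then, once.
The state is a dict: "time_s": time; "joint_positions": joint angles; "qd": joint speeds; "effort": joint torques, N m; "position": TCP position; "tool_rot": TCP orientation; "ft_force": force on the tool from outside, world axes, zero at the start; "wrist_torque": the same for the moment, N m; "grip_width": finger opening in m; "finger_force": force on a finger pad.
Only numpy, scipy, OpenCV 4.12 (cv2) and the standard library are available. Lean on these libraries where they do the work, as an engineer would, in place of code of your own. Each camera call takes 0.05 s, during which the arm holds its last target. There are 200 camera calls.

TASK

The four supplies at the coffee station stand on one another's coasters. Put each back on its own, upright and centred: the sachet box on the oblong coaster with its long sides along the coaster's long sides, the glass shaker on the hexagonal one, the jam jar on the square one and the fruit tin on the round one. Park things on the dark tray or any free spot on the way if you need to; set everything down rather than dropping it, keep the supplies from falling over, and leave the plain white mug standing where it is.

Things in the scene. Friction and masses are not known exactly. Their poses are not given: they have to be found in the camera images.
- sachet_box: loose, rigid open card box of sachets, 100 (x) x 57 (y) x 75 mm high (end wall at -x 66 mm); pinch it across y, outside its long walls; origin at the centre of its underside, z up; about 90 g. Starts on the square or the round coaster. Belongs on the oblong one, its x axis along the coaster's y axis, either way round
- shaker: loose round glass shaker with a grey domed cap, 44 mm across up to 74 mm height, cap 34 mm across, 90 mm high in all; origin at the centre of its underside, z up; about 100 g. At the start on the square or the round coaster (the one without the sachet box). Belongs on the hexagonal coaster
- jam_jar: loose jam jar with a black screw lid, 115 mm high; body 60 mm wide along x and 68 mm along y, lid 61 mm across from 104 to 115 mm; pinch it along x; origin at the centre of its underside, z up; about 450 g. At the start on the oblong or the hexagonal coaster. Belongs on the square coaster
- fruit_tin: loose round food tin with a paper label, 57 mm across, 72 mm high; origin at the centre of its underside, z up; about 180 g. At the start on the oblong or the hexagonal coaster (the one without the jam jar). Belongs on the round coaster
- oblong_coaster: rectangular coaster, 85 mm (x) by 135 mm (y), fixed to the worktop, bare wood with a thin cork inlay, 6 mm thick; origin at the centre of its underside, z up; a thing standing on it has its own origin 6 mm above this one
- hexagon_coaster: six-sided coaster, 110 mm across flats, fixed to the worktop, bare wood with a thin cork inlay, 6 mm thick; origin at the centre of its underside, z up; a thing standing on it has its own origin 6 mm above this one
- square_coaster: square coaster, 100 x 100 mm, fixed to the worktop, bare wood with a thin cork inlay, 6 mm thick; origin at the centre of its underside, z up; a thing standing on it has its own origin 6 mm above this one
- round_coaster: round coaster, 110 mm across, fixed to the worktop, bare wood with a thin cork inlay, 6 mm thick; origin at the centre of its underside, z up; a thing standing on it has its own origin 6 mm above this one
- dark_tray: empty dark oven tray, 201 (x) x 261 (y) mm, fixed; flat inner floor 162 x 222 mm at 4 mm height, rim 30 mm high; origin at the centre of its underside. A free spot to park things on the way
- mug: plain white mug of coffee (no stripes), loose, 84 mm across and 93 mm high, with a handle (117 mm over all along its y, handle at -y); origin at the underside in the middle of the 84 x 117 mm outline. A bystander to be left where it is

How it is judged (in metres and radians):
At the end, for the whole second after the job is handed in: Each supply stands released, upright (within 0.1 rad) and at rest on its own coaster, its centre within 15 mm of the coaster's centre; the sachet box's long sides are within 0.2 rad of the oblong coaster's long sides; the mug is upright and within 30 mm of where it was (horizontal distance between sachet_box and oblong_coaster below 0.015 m and z of sachet_box in the frame of oblong_coaster between 0.002 and 0.01 m and angle between each of sachet_box, shaker, jam_jar, fruit_tin, mug's own z axis and vertical below 0.1 rad and linear speed of each of sachet_box, shaker, jam_jar, fruit_tin below 0.02 m/s and angular speed of each of sachet_box, shaker, jam_jar, fruit_tin below 0.2 rad/s and horizontal distance between shaker and hexagon_coaster below 0.015 m and z of shaker in the frame of hexagon_coaster between 0.002 and 0.01 m and horizontal distance between jam_jar and square_coaster below 0.015 m and z of jam_jar in the frame of square_coaster between 0.002 and 0.01 m and horizontal distance between fruit_tin and round_coaster below 0.015 m and z of fruit_tin in the frame of round_coaster between 0.002 and 0.01 m and angle between the x axis of sachet_box and the y axis of oblong_coaster, either way round below 0.2 rad and distance of mug from where it was at the start of the episode below 0.03 m); the robot touches nothing.
It fails at once if a supply is tipped over (angle between any of sachet_box, shaker, jam_jar, fruit_tin's own z axis and vertical above 0.8 rad).
It fails at once if a supply is dropped (falls free, out of the fingers, faster than 0.8 m/s) ((linear speed of sachet_box above 0.8 m/s and contact force between sachet_box and the fingers below 0.05 N) or (linear speed of shaker above 0.8 m/s and contact force between shaker and the fingers below 0.05 N) or (linear speed of jam_jar above 0.8 m/s and contact force between jam_jar and the fingers below 0.05 N) or (linear speed of fruit_tin above 0.8 m/s and contact force between fruit_tin and the fingers below 0.05 N)).
It fails at once if the mug is pushed more than 30 mm or tipped (distance of mug from where it was at the start of the episode above 0.03 m or angle between mug's own z axis and vertical above 0.6 rad).
It also fails if it takes over 134 s, if anything falls off the work surface, if the arm or the gripper's body presses on something with over 40 N, if the wrist force passes 120 N, or if a joint passes its speed limit or range.

## Working session

There is one attempt and no reset: what is moved stays moved. The work goes in short steps, Python scripts to look and compute and a shell command to move; the robot and the scene stay as the last step left them, time stands still between calls to the robot, and variables do not carry over. Pictures are saved under pics/ and viewed, at most 17 in all, crops included, and the job is handed in when it is done.

```bash
ls; mkdir -p pics; cat > h.py <<'E'
import numpy as np, cv2
from plant import env, camera, job
def cam(n):
    c=camera(n); p=c["pixels"]; f=p.shape[0]/2/np.tan(np.radians(c["vfov"])/2)
    c["K"]=np.array([[f,0,c["cx"]],[0,f,c["cy"]],[0,0,1.]]); c["D"]=np.array(c["dist_coeffs"],float)
    c["R"]=cv2.Rodrigues(np.array(c["rvec"],float))[0]; c["t"]=np.array(c["tvec"],float).ravel()
    c["o"]=-c["R"].T@c["t"]; return c
def rays(c,uv):
    n=cv2.undistortPoints(np.array(uv,float).reshape(-1,1,2),c["K"],c["D"]).reshape(-1,2)
    return np.c_[n,np.ones(len(n))]@c["R"]
def onz(c,uv,z):
    r=rays(c,uv); return c["o"]+r*((z-c["o"][2])/r[:,2])[:,None]
def proj(c,P): return cv2.projectPoints(np.array(P,float).reshape(-1,1,3),np.array(c["rvec"],float),c["t"],c["K"],c["D"])[0].reshape(-1,2)
def tri(c1,u1,c2,u2):
    a,b=rays(c1,[u1])[0],rays(c2,[u2])[0]; A=np.c_[a,-b]; s=np.linalg.lstsq(A,c2["o"]-c1["o"],rcond=None)[0]
    p,q=c1["o"]+a*s[0],c2["o"]+b*s[1]; return (p+q)/2,np.linalg.norm(p-q)
def save(c,f): cv2.imwrite(f,cv2.cvtColor(c["pixels"],cv2.COLOR_RGB2BGR))
E
python3 - <<'E'
from h import *
for n in("top","scene"):
    c=cam(n); save(c,f"pics/{n}0.png"); print(n,c["o"],c["K"][0,0],c["D"])
print(env.state())
E
```

```text
pics
top [0.45015433 0.06362869 0.94227582] 417.4031109553571 [-0.0550572  0.         0.         0.         0.       ]
scene [-0.24930476  0.6733628   0.59114116] 468.94172081966843 [-0.13540544  0.          0.          0.          0.        ]
{'time_s': 0.1, 'joint_positions': array([-7.12518057e+01,  2.75474111e+01,  9.14913480e+01,  2.07466652e-04,
        6.10251477e+01, -2.66876821e+00]), 'qd': array([-0.03821534, -0.02357345, -0.17427614, -0.11410358, -0.16146361,
       -0.02087432]), 'effort': array([ 1.15338218e-03, -9.52257442e+01, -4.31039679e+01, -9.01500903e-05,
        5.31308760e-03,  5.19933451e-05]), 'position': array([ 0.23725261, -0.60471989,  0.2062157 ]), 'tool_rot': array([[ 9.30948404e-01,  3.65150576e-01, -3.55495404e-04],
       [ 3.65150745e-01, -9.30947805e-01,  1.05721993e-03],
       [ 5.50967997e-05, -1.11402662e-03, -9.99999378e-01]]), 'ft_force': array([-0.58359986, -0.21206182,  0.1317815 ]), 'wrist_torque': array([ 0.01227854,  0.04009302, -0.01970455]), 'finger_force': 0.0, 'grip_width': 0.08558378684437304}
```

View pics/top0.png

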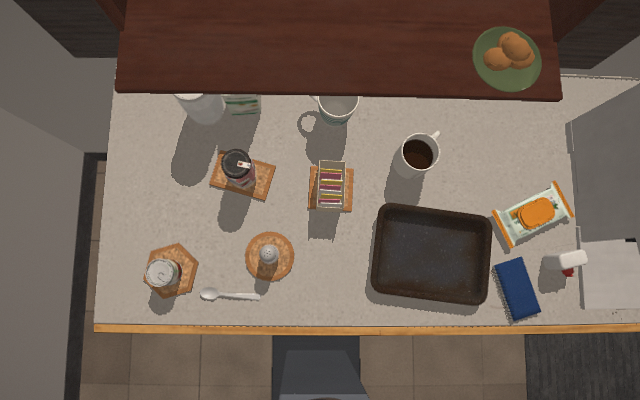

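View pics/scene0.png

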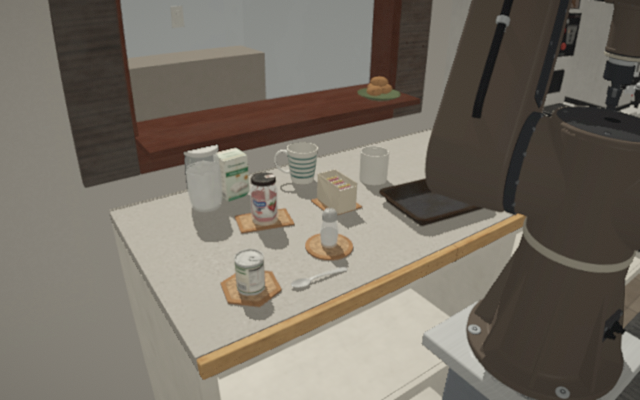

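Top view: the jam jar is on the oblong coaster (~240,172), the box on the square one (~330,187), the shaker on the round one (~268,256) and the tin on the hexagon (~168,271). The tray is at ~(432,254) and the plain mug at ~(418,155). Next I segment the coasters.

```bash
cat > meas.py <<'E'
from h import *
def mask(c):
    hsv=cv2.cvtColor(c["pixels"],cv2.COLOR_RGB2HSV)
    return cv2.inRange(hsv,(5,90,90),(18,255,255))
if __name__=="__main__":
    t=cam("top");s=cam("scene")
    for c,n,roi in((t,"t",(120,140,360,310)),(s,"s",(190,170,420,320))):
        m=mask(c); z=np.zeros_like(m); x0,y0,x1,y1=roi; z[y0:y1,x0:x1]=m[y0:y1,x0:x1]
        z=cv2.morphologyEx(z,cv2.MORPH_OPEN,np.ones((2,2),np.uint8))
        z=cv2.morphologyEx(z,cv2.MORPH_CLOSE,np.ones((3,3),np.uint8))
        for k in cv2.findContours(z,cv2.RETR_EXTERNAL,cv2.CHAIN_APPROX_NONE)[0]:
            if cv2.contourArea(k)<60: continue
            P=onz(c,k.reshape(-1,2),0.006)[:,:2]*1000
            r=cv2.minAreaRect(P.astype(np.float32)); h=cv2.convexHull(P.astype(np.float32))
            print(n,cv2.boundingRect(k),cv2.contourArea(k),np.round(r[0],1),np.round(r[1],1),round(r[2],1),"circ",np.round(cv2.minEnclosingCircle(h)[0],1),round(cv2.minEnclosingCircle(h)[1],1))
    a=t["pixels"][140:310,125:365]; b=s["pixels"][130:310,210:450]
    im=np.vstack([cv2.resize(a,None,fx=3,fy=3,interpolation=cv2.INTER_CUBIC)])
    cv2.imwrite("pics/tz.png",im[:,:,::-1]); im=cv2.resize(b,None,fx=3.2,fy=3.2,interpolation=cv2.INTER_CUBIC)
    cv2.imwrite("pics/sz.png",im[:,:,::-1])
E
python3 meas.py
```

```text
t (144, 244, 55, 56) 1194.0 [432.3 351.2] [109.5 124. ] 17.4 circ [432.1 351.1] 62.1
t (246, 233, 49, 49) 1847.0 [466.7 133.7] [105.8 106.7] 0.7 circ [467.1 133.1] 54.9
t (344, 169, 11, 43) 282.0 [620.  -43.3] [18.4 98.8] 86.3 circ [620.2 -40.6] 49.8
t (309, 167, 10, 43) 284.5 [623.8  38. ] [17.6 98.6] 87.1 circ [623.8  38.3] 49.8
t (211, 151, 66, 50) 1077.0 [649.8 199.6] [134.6  84.4] 74.5 circ [650.8 199.3] 77.8
s (222, 272, 60, 36) 843.5 [419.9 354.5] [107.4 111.1] 76.3 circ [425.8 353.1] 61.6
s (291, 262, 130, 59) 2048.5 [282.4 173.5] [328.2  47.5] 89.9 circ [302.2 173.5] 164.1
s (307, 235, 47, 26) 695.0 [457.6 138.4] [105.1 101.1] 51.5 circ [460.6 137.4] 55.2
s (236, 210, 59, 24) 510.0 [642.5 202.2] [132.2  87.2] 74.5 circ [641.7 203.1] 75.6
```

View pics/tz.png

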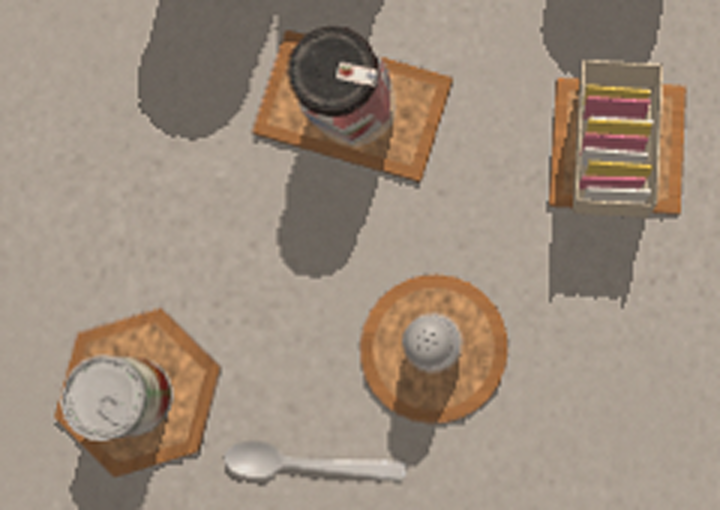

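View pics/sz.png

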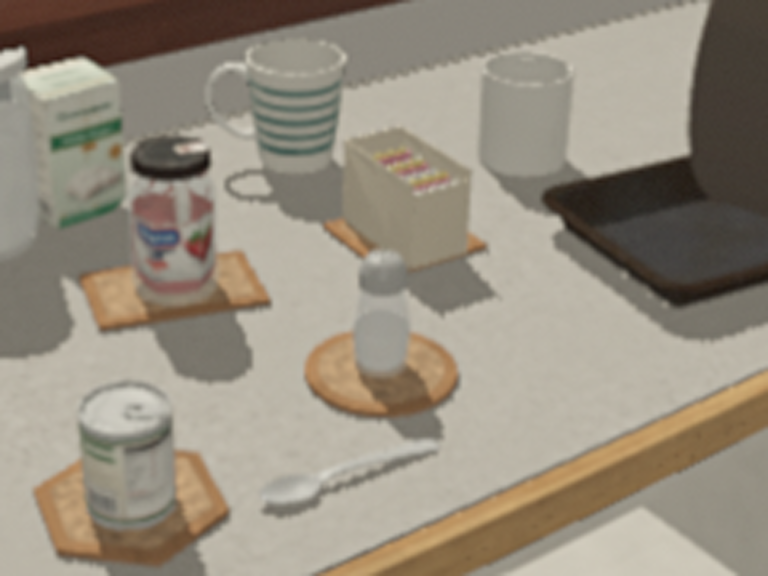

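The zoomed crops show the objects with clean edges: jar lid at top (236,162), tin lid at (160,273), shaker cap at (268,253) and the box rim in the top view's upper right. I'll triangulate the tops and the overhanging shelf.

```bash
python3 - <<'E'
from h import *
t=cam("top");s=cam("scene")
T=lambda x,y:(125+x/3-.33,140+y/3-.33); S=lambda x,y:(210+x/3.2-.34,130+y/3.2-.34)
pts={"jar lid":(T(332,66),S(171,151)),"tin lid":(T(104,398),S(126,406)),"shaker apex":(T(430,338),S(382,251)),
"box++":(T(582,60),S(345,142)),"box+-":(T(662,65),S(400,128)),"box--":(T(658,213),S(470,172)),
"obl corner -x-y":(T(418,184),S(268,300)),"obl +x-y":(T(452,75),S(246,254)),"hex right":(T(220,370),S(228,510)),
"shelf L":((117,90),(140,138)),"shelf L low":((117,90),(152,168)),"shelf R":((562,97),(432,97)),
"carton":((226,113),(221,157)),"tray corner":((372,300),S(682,298)),"mug rim c":((420,150),S(527,68)), "striped rim":((338,103),S(295,55))}
for k,(a,b) in pts.items():
    p,e=tri(t,a,s,b); print(k,np.round(p*1000,1),round(e*1000,1))
print("mask sq",onz(t,[(309,210),(319,167),(344,169),(354.5,211)],0.006).round(3))
print("box rim z.081", onz(t,[T(582,60),T(662,65),],.081).round(4), "low z .072",onz(t,[T(658,213),T(577,208)],.072).round(4))
print("lids",onz(t,[pts["jar lid"][0]],.121),onz(t,[pts["tin lid"][0]],.078),onz(t,[pts["shaker apex"][0]],.096))
E
```

```text
jar lid [652.8 198.1 120.7] 3.7
tin lid [430.6 352.5  78.1] 1.8
shaker apex [474.1 131.1  97.2] 0.1
box++ [669.9  28.3  79.1] 4.2
box+- [667.9 -27.9  78.7] 2.1
box-- [563.4 -22.3  81. ] 3.5
obl corner -x-y [591.9 150.3   6.3] 0.1
obl +x-y [675.3 123.7   1. ] 8.0
hex right [443.1 291.3 -32.3] 26.6
shelf L [772.6 424.7 219.6] 35.3
shelf L low [784.1 428.  155.3] 18.5
shelf R [ 762.4 -460.7  196.1] 44.6
carton [761.8 235.6 136.2] 35.6
tray corner [380.3 -83.9  36. ] 10.5
mug rim c [ 691.6 -187.1   90.9] 4.4
striped rim [789.7  -6.7 108.1] 6.1
mask sq [[ 0.573  0.048  0.006]
 [ 0.673  0.026  0.006]
 [ 0.669 -0.032  0.006]
 [ 0.572 -0.055  0.006]]
box rim z.081 [[ 0.6708  0.03    0.081 ]
 [ 0.6681 -0.0268  0.081 ]] low z .072 [[ 0.5635 -0.0245  0.072 ]
 [ 0.5663  0.0324  0.072 ]]
lids [[0.65394489 0.19957424 0.121     ]] [[0.43114352 0.35328603 0.078     ]] [[0.47405335 0.13117942 0.096     ]]
```

```bash
cat > plan.py <<'E'
from h import *
import sys; from scipy.spatial.transform import Rotation as Ro
# args: x,y,z(mm),yaw of closing axis(deg) ... -> cumulative shift (cm, tool axes) and az from current pose
st=env.state(); p=st["position"]; R=st["tool_rot"]
print("t",round(st["time_s"],2),"p",np.round(p*1000,1),"yaw",round(np.degrees(np.arctan2(R[1,1],R[0,1])),1),"w",round(st["grip_width"]*1000,1),"f",round(st["finger_force"],1),"ft",np.round(st["ft_force"],1),"q",np.round(st["joint_positions"]))
for a in sys.argv[1:]:
    x,y,z,w=map(float,a.split(",")); w=np.radians(w)
    yy=np.array([np.cos(w),np.sin(w),0]); zz=np.array([0,0,-1.]); T=np.c_[np.cross(yy,zz),yy,zz]
    d=R.T@(np.array([x,y,z])/1000-p)*100; r=Ro.from_matrix(R.T@T).as_rotvec()
    print(a,"shift",np.round(d,2),"rot",np.round(r,3),"dist",round(np.linalg.norm(d),1))
E
python3 plan.py 237,-605,230,-68.6 617,3,200,-92 617,3,140,-92 617,3,40,-92
```

```text
t 0.3 p [ 237.3 -605.   206.6] yaw -68.6 w 85.4 f 0.0 ft [-0.   0.8  0.1] q [-71.  28.  91.   0.  61.  -3.]
237,-605,230,-68.6 shift [-0.03 -0.01 -2.34] rot [-0. -0.  0.] dist 2.3
617,3,200,-92 shift [ 57.55 -42.74   0.68] rot [-0.     0.     0.409] dist 71.7
617,3,140,-92 shift [ 57.55 -42.73   6.68] rot [-0.     0.     0.409] dist 72.0
617,3,40,-92 shift [ 57.55 -42.73  16.68] rot [-0.     0.     0.409] dist 73.6
```

```bash
python3 -m jog '[1,5,-3.7,0.5,0,0,0.04,1,10.5,-7.8,0.6,0,0,0.08,1,16,-11.9,0.6,0,0,0.12,1,21,-15.6,0.6,0,0,0.16,1,26,-19.3,0.6,0,0,0.2,1,31,-23,0.6,0,0,0.24,1,36,-26.7,0.6,0,0,0.28,1,41,-30.4,0.6,0,0,0.32,1,46,-34.2,0.6,0,0,0.36,1,50,-37.2,0.6,0,0,0.409]' 25; python3 plan.py 617,3,200,-92 617,3,110,-92 617,3,40,-92
```

```text
time_s: 1.55
position: [0.5679, -0.0742, 0.201]
tool_rot: [[0.999, -0.036, 0.0], [-0.036, -0.999, -0.0], [0.0, 0.0, -1.0]]
ft_force: [1.0, -0.9, -0.2]
grip_width: 0.0852
finger_force: 0.0
t 1.55 p [567.9 -74.2 201. ] yaw -92.1 w 85.2 f 0.0 ft [ 1.  -0.9 -0.2] q [-10.  22. 102.  -0.  56.  82.]
617,3,200,-92 shift [ 4.62 -7.9   0.1 ] rot [ 0.    -0.    -0.002] dist 9.2
617,3,110,-92 shift [ 4.62 -7.9   9.1 ] rot [ 0.    -0.    -0.002] dist 12.9
617,3,40,-92 shift [ 4.62 -7.9  16.1 ] rot [ 0.    -0.    -0.002] dist 18.5
```

```bash
python3 -m jog '[1,2.3,-4,0.1,0,0,0,1,4.6,-7.9,0.1,0,0,0,1,4.6,-7.9,1.5,0,0,0,1,4.6,-7.9,5,0,0,0,1,4.6,-7.9,9,0,0,0,1,4.6,-7.9,11,0,0,0,1,4.6,-7.9,13,0,0,0,1,4.6,-7.9,15,0,0,0,1,4.6,-7.9,16.1,0,0,0,1,4.6,-7.9,16.1,0,0,0]' 25; python3 - <<'E'
from h import *
s=cam("scene");t=cam("top")
a=cv2.resize(t["pixels"][120:270,210:400],None,fx=3,fy=3); b=cv2.resize(s["pixels"][130:280,230:420],None,fx=3,fy=3)
cv2.imwrite("pics/g1.png",np.vstack([a,b])[:,:,::-1][:600] if 0 else cv2.resize(np.hstack([a,b]),(800,316))[:,:,::-1])
E
```

```text
time_s: 2.8
position: [0.615, 0.0007, 0.0392]
tool_rot: [[0.999, -0.036, -0.001], [-0.036, -0.999, 0.0], [-0.001, 0.0, -1.0]]
ft_force: [0.5, 0.3, -0.1]
grip_width: 0.0856
finger_force: 0.0
```

View pics/g1.png

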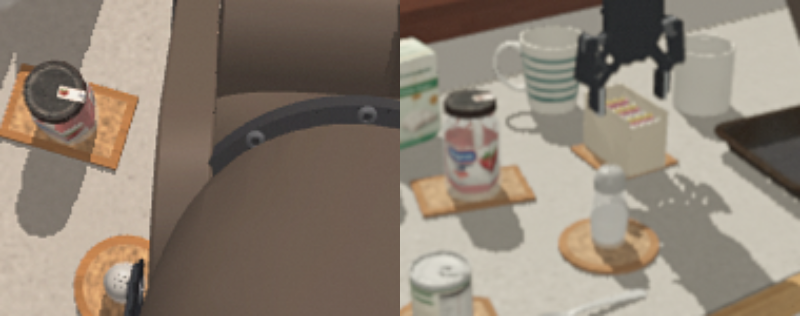

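The fingers straddle the box on both sides, with the gripper body well above the rim. I'll close and lift.

```bash
python3 -m jog '[0,0,0,0,0,0,0,0,0,0,0,0,0,0,0,0,0,0,0,0,0,0,0,0,0,0,0,0,0,0,0,0,0,0,0,0,0,0,0,0,0,0]' 25; python3 plan.py 617,3,110,-92 483,15,110,-92 483,15,37,-92
```

```text
time_s: 3.65
position: [0.6162, 0.0012, 0.0406]
tool_rot: [[0.999, -0.035, 0.001], [-0.035, -0.999, 0.0], [0.001, -0.0, -1.0]]
ft_force: [-1.7, 0.4, 5.5]
grip_width: 0.0569
finger_force: 25.7
t 3.65 p [616.2   1.2  40.6] yaw -92.0 w 56.9 f 25.7 ft [-1.7  0.4  5.5] q [ -3.  36. 104.   0.  40.  89.]
617,3,110,-92 shift [ 0.08 -0.18 -6.94] rot [-0.    -0.001 -0.   ] dist 6.9
483,15,110,-92 shift [-13.36  -0.91  -6.95] rot [-0.    -0.001 -0.   ] dist 15.1
483,15,37,-92 shift [-13.36  -0.91   0.35] rot [-0.    -0.001 -0.   ] dist 13.4
```

```bash
python3 -m jog '[0,0,0,-1,0,0,0,0,0,0,-3,0,0,0,0,-1,0,-4.5,0,0,0,0,-3,-0.3,-5,0,0,0,0,-6,-0.6,-5,0,0,0,0,-9,-0.9,-5,0,0,0,0,-11.5,-1.2,-5,0,0,0,0,-13,-1.4,-4,0,0,0,0,-13.3,-1.4,-2.5,0,0,0,0,-13.3,-1.4,-1,0,0,0]'; python3 plan.py 483,20,35,-92
```

```text
time_s: 4.9
position: [0.4829, 0.0198, 0.0499]
tool_rot: [[0.999, -0.035, 0.001], [-0.035, -0.999, -0.0], [0.001, -0.0, -1.0]]
ft_force: [0.5, 0.0, -1.1]
grip_width: 0.0571
finger_force: 27.5
t 4.9 p [482.9  19.8  49.9] yaw -92.0 w 57.1 f 27.5 ft [ 0.5  0.  -1.1] q [ -1.  28. 121.   0.  31.  91.]
483,20,35,-92 shift [ 0.   -0.02  1.49] rot [-0.    -0.001 -0.   ] dist 1.5
```

```bash
python3 -m jog '[0,0,0,0.8,0,0,0,0,0,0,1.5,0,0,0,0,0,0,1.55,0,0,0,0,0,0,1.55,0,0,0,1,0,0,1.55,0,0,0,1,0,0,1.55,0,0,0,1,0,0,1.55,0,0,0,1,0,0,0,0,0,0,1,0,0,-5,0,0,0,1,0,0,-9,0,0,0]'; python3 plan.py 653,199,160,-17 653,199,70,-17
```

```text
time_s: 6.15
position: [0.4834, 0.0198, 0.1423]
tool_rot: [[0.999, -0.035, 0.001], [-0.035, -0.999, -0.0], [0.001, -0.0, -1.0]]
ft_force: [0.2, 1.5, -0.2]
grip_width: 0.0853
finger_force: 0.0
t 6.15 p [483.4  19.8 142.3] yaw -92.0 w 85.3 f 0.0 ft [ 0.2  1.5 -0.2] q [ -1.  19. 117.  -0.  44.  91.]
653,199,160,-17 shift [ 16.32 -18.51  -1.76] rot [ 1.000e-03 -1.000e-03 -1.309e+00] dist 24.7
653,199,70,-17 shift [ 16.31 -18.51   7.24] rot [ 1.000e-03 -1.000e-03 -1.309e+00] dist 25.7
```

```bash
python3 -m jog '[1,0,0,-2.8,0,0,-0.16,1,2,-2.3,-2.8,0,0,-0.32,1,4,-4.5,-2.8,0,0,-0.48,1,6.5,-7.4,-2.8,0,0,-0.64,1,9,-10.2,-2.8,0,0,-0.8,1,11.5,-13,-2.8,0,0,-0.96,1,13.5,-15.3,-2.8,0,0,-1.12,1,15.5,-17.6,-2.8,0,0,-1.28,1,16.3,-18.5,-2.8,0,0,-1.309,1,16.3,-18.5,-2,0,0,-1.309]' 60; python3 plan.py 653,199,110,-17 653,199,70,-17; python3 - <<'E'
from h import *
s=cam("scene");t=cam("top")
a=cv2.resize(t["pixels"][100:250,170:360],None,fx=2.1,fy=2.1); b=cv2.resize(s["pixels"][110:260,190:380],None,fx=2.1,fy=2.1)
cv2.imwrite("pics/g2.png",np.hstack([a,b])[:,:,::-1])
E
```

```text
time_s: 7.4
position: [0.653, 0.1991, 0.1604]
tool_rot: [[0.295, 0.956, 0.001], [0.956, -0.295, 0.0], [0.001, 0.001, -1.0]]
ft_force: [-0.6, -0.0, 0.2]
grip_width: 0.0852
finger_force: 0.0
t 7.4 p [653.  199.1 160.4] yaw -17.1 w 85.2 f 0.0 ft [-0.6 -0.   0.2] q [14. 33. 89. -0. 58. 32.]
653,199,110,-17 shift [-0.01 -0.    5.04] rot [ 0.001 -0.001 -0.002] dist 5.0
653,199,70,-17 shift [-0.02 -0.01  9.04] rot [ 0.001 -0.001 -0.002] dist 9.0
```

View pics/g2.png

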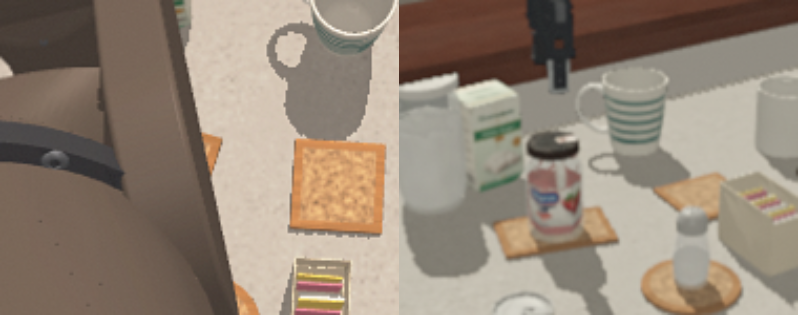

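The gripper is above the jar. The square coaster is now fully visible in the top view and the box stands parked. I'll descend, grip, and measure the bare square.

```bash
python3 -m jog '[1,0,0,2,0,0,0,1,0,0,4.5,0,0,0,1,0,0,6.5,0,0,0,1,0,0,8,0,0,0,1,0,0,9,0,0,0,0,0,0,9,0,0,0,0,0,0,9,0,0,0,0,0,0,9,0,0,0,0,0,0,9,0,0,0,0,0,0,9,0,0,0]' 60; python3 plan.py; python3 - <<'E'
from meas import *
t=cam("top"); m=mask(t); z=np.zeros_like(m); z[150:225,300:362]=m[150:225,300:362]
k=max(cv2.findContours(z,cv2.RETR_EXTERNAL,cv2.CHAIN_APPROX_NONE)[0],key=cv2.contourArea)
print(cv2.minAreaRect((onz(t,k.reshape(-1,2),.006)[:,:2]*1000).astype(np.float32)))
E
```

```text
time_s: 8.75
position: [0.6532, 0.199, 0.0705]
tool_rot: [[0.293, 0.956, 0.001], [0.956, -0.293, 0.0], [0.001, 0.001, -1.0]]
ft_force: [-0.3, -0.5, 5.8]
grip_width: 0.0587
finger_force: 65.6
t 8.75 p [653.2 199.   70.5] yaw -17.0 w 58.7 f 65.6 ft [-0.3 -0.5  5.8] q [14. 38. 93. -0. 48. 31.]
((623.8184814453125, -0.5078239440917969), (99.29298400878906, 100.05500793457031), 87.07154846191406)
```

```bash
python3 plan.py 653,199,120,-17 623.5,-1,120,-17 623.5,-1,71.5,-17
```

```text
t 8.8 p [653.2 199.1  70.5] yaw -17.0 w 59.3 f 65.6 ft [-0.9 -1.   6.8] q [14. 38. 93.  0. 48. 31.]
653,199,120,-17 shift [-0.01 -0.01 -4.95] rot [ 0.001 -0.001 -0.   ] dist 4.9
623.5,-1,120,-17 shift [-20.     3.02  -4.96] rot [ 0.001 -0.001 -0.   ] dist 20.8
623.5,-1,71.5,-17 shift [-20.     3.02  -0.11] rot [ 0.001 -0.001 -0.   ] dist 20.2
```

```bash
python3 -m jog '[0,0,0,-1,0,0,0,0,0,0,-3,0,0,0,0,-1,0.2,-4.5,0,0,0,0,-4,0.6,-5,0,0,0,0,-7.5,1.1,-5,0,0,0,0,-11,1.7,-5,0,0,0,0,-14.5,2.2,-5,0,0,0,0,-17.5,2.6,-5,0,0,0,0,-19.5,2.95,-4.5,0,0,0,0,-20,3,-3,0,0,0]'; python3 plan.py 623.5,-1,71,-17
```

```text
time_s: 10.05
position: [0.6236, -0.0024, 0.1004]
tool_rot: [[0.294, 0.956, 0.002], [0.956, -0.294, -0.0], [0.0, 0.002, -1.0]]
ft_force: [0.1, 0.2, -6.3]
grip_width: 0.0591
finger_force: 66.2
t 10.05 p [623.6  -2.4 100.4] yaw -17.1 w 59.1 f 66.2 ft [ 0.1  0.2 -6.3] q [ -3.  32. 101.  -0.  47.  14.]
623.5,-1,71,-17 shift [ 0.13 -0.05  2.94] rot [ 0.002 -0.    -0.002] dist 2.9
```

```bash
python3 -m jog '[0,0.1,0,1,0,0,0,0,0.1,0,2,0,0,0,0,0.1,0,2.7,0,0,0,0,0.1,0,2.95,0,0,0,0,0.1,0,2.95,0,0,0,1,0.1,0,2.95,0,0,0,1,0.1,0,2.95,0,0,0,1,0.1,0,2.95,0,0,0,1,0.1,0,2,0,0,0,1,0.1,0,-1,0,0,0]'; python3 plan.py 623,-1,170,-92 483,20,170,-92 483,20,35,-92
```

```text
time_s: 11.3
position: [0.6222, -0.0001, 0.1095]
tool_rot: [[0.293, 0.956, -0.002], [0.956, -0.293, 0.0], [-0.001, -0.002, -1.0]]
ft_force: [-0.5, -0.4, -0.8]
grip_width: 0.0852
finger_force: 0.0
t 11.3 p [ 6.222e+02 -1.000e-01  1.095e+02] yaw -17.0 w 85.2 f 0.0 ft [-0.5 -0.4 -0.8] q [ -3.  32. 100.   0.  48.  14.]
623,-1,170,-92 shift [-0.06  0.08 -6.05] rot [-0.002  0.002  1.309] dist 6.1
483,20,170,-92 shift [ -2.15 -13.92  -6.02] rot [-0.002  0.002  1.309] dist 15.3
483,20,35,-92 shift [ -2.15 -13.88   7.48] rot [-0.002  0.002  1.309] dist 15.9
```

```bash
python3 -m jog '[1,0,0,-4,0,0,0,1,0,0,-6,0,0,0.16,1,-0.4,-2.5,-6,0,0,0.33,1,-0.8,-5,-6,0,0,0.5,1,-1.1,-7,-6,0,0,0.67,1,-1.4,-9,-6,0,0,0.84,1,-1.7,-11,-5.5,0,0,1.01,1,-2,-13,-4.5,0,0,1.18,1,-2.15,-13.9,-3.5,0,0,1.309,1,-2.15,-13.9,-2,0,0,1.309]' 25; python3 plan.py 483,20,35,-92; python3 - <<'E'
from h import *
s=cam("scene");t=cam("top"); save(t,"pics/t3.png")
a=cv2.resize(t["pixels"][100:310,130:400],None,fx=1.45,fy=1.45); b=cv2.resize(s["pixels"][110:320,190:460],None,fx=1.45,fy=1.45)
cv2.imwrite("pics/g3.png",np.hstack([a,b])[:,:,::-1])
E
```

```text
time_s: 12.55
position: [0.4842, 0.02, 0.1302]
tool_rot: [[0.999, -0.034, 0.002], [-0.034, -0.999, -0.0], [0.002, -0.0, -1.0]]
ft_force: [-0.7, 0.3, -0.2]
grip_width: 0.0849
finger_force: 0.0
t 12.55 p [484.2  20.  130.2] yaw -92.0 w 84.9 f 0.0 ft [-0.7  0.3 -0.2] q [ -1.  20. 117.   0.  42.  91.]
483,20,35,-92 shift [-0.13  0.01  9.52] rot [-0.    -0.002  0.   ] dist 9.5
```

View pics/g3.png

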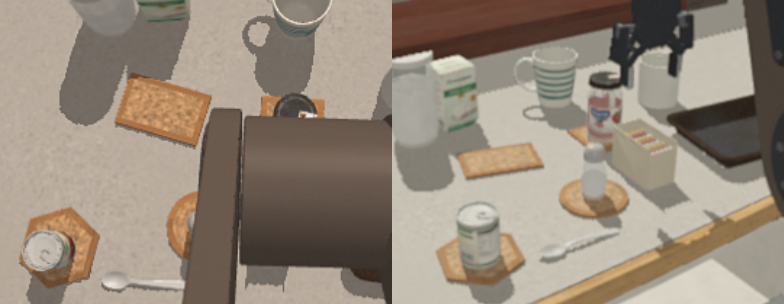

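The jar is upright on the square, the box stands parked, and the oblong coaster is bare and visible (top ≈(243,175)). I'll grip the box and measure the oblong.

```bash
python3 -m jog '[1,-0.1,0,2,0,0,0,1,-0.1,0,5,0,0,0,1,-0.1,0,7.5,0,0,0,1,-0.1,0,9,0,0,0,1,-0.1,0,9.5,0,0,0,0,-0.1,0,9.5,0,0,0,0,-0.1,0,9.5,0,0,0,0,-0.1,0,9.5,0,0,0,0,-0.1,0,9.5,0,0,0,0,-0.1,0,9.5,0,0,0]' 25; python3 - <<'E'
from meas import *
t=cam("top"); m=mask(t); z=np.zeros_like(m); z[140:210,200:290]=m[140:210,200:290]
k=max(cv2.findContours(z,cv2.RETR_EXTERNAL,cv2.CHAIN_APPROX_NONE)[0],key=cv2.contourArea)
print(cv2.minAreaRect((onz(t,k.reshape(-1,2),.006)[:,:2]*1000).astype(np.float32)))
E
python3 plan.py 483,20,115,-92 651,200,115,-15 651,200,41.5,-15
```

```text
time_s: 13.9
position: [0.4835, 0.0201, 0.0355]
tool_rot: [[0.999, -0.035, 0.001], [-0.035, -0.999, 0.0], [0.001, -0.0, -1.0]]
ft_force: [-0.4, 2.1, 9.0]
grip_width: 0.0569
finger_force: 27.3
((652.29931640625, 201.94955444335938), (134.89755249023438, 85.16422271728516), 74.1601333618164)
t 13.95 p [483.5  20.1  35.5] yaw -92.0 w 56.7 f 27.3 ft [-0.9  1.3  9.2] q [ -1.  30. 121.   0.  29.  91.]
483,20,115,-92 shift [-0.04  0.01 -7.95] rot [-0.    -0.001 -0.   ] dist 7.9
651,200,115,-15 shift [ 16.12 -18.57  -7.92] rot [ 1.000e-03 -1.000e-03 -1.344e+00] dist 25.8
651,200,41.5,-15 shift [ 16.11 -18.57  -0.57] rot [ 1.000e-03 -1.000e-03 -1.344e+00] dist 24.6
```

```bash
python3 -m jog '[0,0,0,-2,0,0,0,0,0,0,-5.5,0,0,0,0,0,0,-9,0,0,0,0,0.5,-0.5,-10.5,0,0,-0.15,0,3,-3.5,-10.5,0,0,-0.32,0,6,-6.9,-10.5,0,0,-0.5,0,9,-10.4,-10.5,0,0,-0.68,0,12,-13.8,-10.5,0,0,-0.86,0,14.5,-16.7,-10.5,0,0,-1.04,0,16,-18.4,-10.3,0,0,-1.2]'; python3 plan.py 651.5,201,41.5,-15.8
```

```text
time_s: 15.2
position: [0.6505, 0.1999, 0.1381]
tool_rot: [[0.389, 0.921, 0.001], [0.921, -0.389, 0.0], [0.001, 0.001, -1.0]]
ft_force: [-0.0, -0.2, -0.7]
grip_width: 0.0569
finger_force: 27.7
t 15.2 p [650.5 199.9 138.1] yaw -22.9 w 56.9 f 27.7 ft [-0.  -0.2 -0.7] q [15. 34. 91.  0. 55. 37.]
651.5,201,41.5,-15.8 shift [0.14 0.04 9.66] rot [ 0.001 -0.001 -0.124] dist 9.7
```

```bash
python3 -m jog '[0,0.1,0,1,0,0,-0.124,0,0.1,0,3,0,0,-0.124,0,0.1,0,5.5,0,0,-0.124,0,0.1,0,8,0,0,-0.124,0,0.1,0,9.3,0,0,-0.124,0,0.1,0,9.7,0,0,-0.124,0,0.1,0,9.7,0,0,-0.124,1,0.1,0,9.7,0,0,-0.124,1,0.1,0,9.7,0,0,-0.124,1,0.1,0,9.7,0,0,-0.124]'; python3 plan.py 651.5,201,130,-15.8
```

```text
time_s: 16.45
position: [0.6498, 0.1992, 0.0408]
tool_rot: [[0.279, 0.96, 0.0], [0.96, -0.279, 0.0], [0.0, 0.0, -1.0]]
ft_force: [0.8, -0.5, 0.2]
grip_width: 0.0853
finger_force: 0.0
t 16.45 p [649.8 199.2  40.8] yaw -16.2 w 85.3 f 0.0 ft [ 0.8 -0.5  0.2] q [14. 40. 94.  0. 45. 31.]
651.5,201,130,-15.8 shift [ 0.22  0.11 -8.92] rot [ 0.    -0.    -0.007] dist 8.9
```

```bash
python3 plan.py 474,131,150,-16 474,131,45,-16; python3 -m jog '[1,0,0,-2,0,0,0,1,0,0,-6,0,0,0,1,0,0,-10,0,0,0,1,0,0,-11,0,0,0]' 30; python3 plan.py 474,131,130,-16 474,131,45,-16
```

```text
t 16.45 p [649.8 199.2  40.8] yaw -16.2 w 85.3 f 0.0 ft [ 0.8 -0.5  0.2] q [14. 40. 94.  0. 45. 31.]
474,131,150,-16 shift [-11.45 -14.99 -10.92] rot [ 0.    -0.    -0.003] dist 21.8
474,131,45,-16 shift [-11.45 -14.99  -0.42] rot [ 0.    -0.    -0.003] dist 18.9
time_s: 16.95
position: [0.6516, 0.1997, 0.1552]
tool_rot: [[0.278, 0.96, 0.005], [0.96, -0.278, 0.001], [0.003, 0.005, -1.0]]
ft_force: [0.4, 0.1, 0.3]
grip_width: 0.0856
finger_force: 0.0
t 16.95 p [651.6 199.7 155.2] yaw -16.2 w 85.6 f 0.0 ft [0.4 0.1 0.3] q [14. 33. 90. -0. 57. 31.]
474,131,130,-16 shift [-11.54 -15.15   2.42] rot [ 0.005 -0.003 -0.003] dist 19.2
474,131,45,-16 shift [-11.57 -15.19  10.92] rot [ 0.005 -0.003 -0.003] dist 22.0
```

```bash
python3 -m jog '[1,-2.5,-3.3,0,0,0,0,1,-5,-6.6,0,0,0,0,1,-8,-10.5,0,0,0,0,1,-10.5,-13.8,0,0,0,0,1,-11.5,-15.1,1,0,0,0,1,-11.5,-15.1,3.5,0,0,0,1,-11.5,-15.1,6.5,0,0,0,1,-11.5,-15.1,9,0,0,0,1,-11.5,-15.1,10.7,0,0,0,1,-11.5,-15.1,10.7,0,0,0]'; python3 plan.py; python3 - <<'E'
from meas import *
s=cam("scene");t=cam("top"); m=mask(t); z=np.zeros_like(m); z[150:225,300:362]=m[150:225,300:362]
a=cv2.resize(t["pixels"][100:310,130:400],None,fx=1.45,fy=1.45); b=cv2.resize(s["pixels"][110:320,190:460],None,fx=1.45,fy=1.45)
cv2.imwrite("pics/g4.png",np.hstack([a,b])[:,:,::-1])
E
```

```text
time_s: 18.2
position: [0.4719, 0.1306, 0.0432]
tool_rot: [[0.278, 0.96, -0.002], [0.96, -0.278, -0.0], [-0.001, -0.002, -1.0]]
ft_force: [-1.0, -0.3, 0.6]
grip_width: 0.0852
finger_force: 0.0
t 18.2 p [471.9 130.6  43.2] yaw -16.2 w 85.2 f 0.0 ft [-1.  -0.3  0.6] q [ 12.  29. 120.   0.  31.  28.]
```

View pics/g4.png

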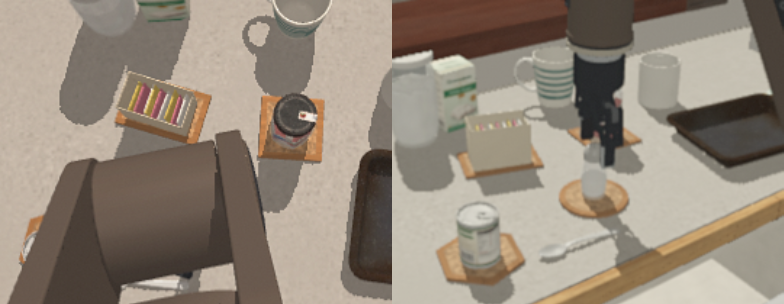

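The box is on the oblong coaster, the jar is on the square, and the fingers straddle the shaker. I'll grip the shaker and check the box and jar later.

```bash
python3 -m jog '[0,0,0,0,0,0,0,0,0,0,0,0,0,0,0,0,0,0,0,0,0,0,0,0,0,0,0,0,0,0,0,0,0,0,0,0,0,0,0,0,0,0,0,0,0,0,0,0,0]' 30; python3 plan.py 474,131,75,-16 483,15,75,-16 483,15,38,-16
```

```text
time_s: 19.18
position: [0.473, 0.1308, 0.0443]
tool_rot: [[0.278, 0.96, 0.001], [0.96, -0.278, 0.0], [0.0, 0.001, -1.0]]
ft_force: [-2.2, 0.1, 10.5]
grip_width: 0.0321
finger_force: 28.9
t 19.18 p [473.  130.8  44.3] yaw -16.2 w 32.1 f 28.9 ft [-2.2  0.1 10.5] q [ 12.  29. 120.   0.  31.  28.]
474,131,75,-16 shift [ 0.05  0.1  -3.07] rot [ 0.001 -0.    -0.003] dist 3.1
483,15,75,-16 shift [-10.84   4.19  -3.07] rot [ 0.001 -0.    -0.003] dist 12.0
483,15,38,-16 shift [-10.85   4.19   0.63] rot [ 0.001 -0.    -0.003] dist 11.6
```

```bash
python3 - <<'E'
from h import *
s=cam("scene")
cv2.imwrite("pics/g5.png",cv2.resize(s["pixels"][170:270,280:380],None,fx=5,fy=5,interpolation=cv2.INTER_CUBIC)[:,:,::-1])
E
```

View pics/g5.png

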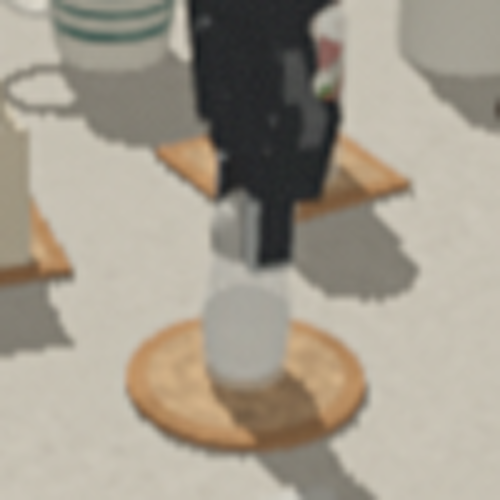

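```bash
python3 - <<'E'
from h import *
s=cam("scene")
for z in (.036,.045,.055,.065,.075): print(z,(proj(s,[[.4576,.1353,z]])[0]-[280,170])*5, (proj(s,[[.474,.131,z]])[0]-[280,170])*5)
P=proj(s,[[.474,.131,.006],[.474,.131,.096],[.467,.133,.006]]); print((P-[280,170])*5)
E
```

```text
0.036 [255.90646473 328.27374005] [242.10591404 309.39186013]
0.045 [256.47971981 311.05888045] [242.61498872 292.3234695 ]
0.055 [257.1215568 291.7609384] [243.18505784 273.1928903 ]
0.065 [257.76856329 272.2823192 ] [243.75981634 253.88657757]
0.075 [258.42076464 252.62159291] [244.33929002 234.40318566]
[[240.43601942 365.27923002]
 [245.57164302 192.90575952]
 [245.90120356 373.58481774]]
```

The picture shows the near fingertip at about row 265, z ≈ 0.068. That is well above the 0.036 I expected, and it puts the pads on the tapering cap, which agrees with the 32 mm width. I'll reopen, go 12 mm lower (clear under either reading) and look at the grip again.

```bash
python3 -m jog '[1,0,0,0,0,0,0,1,0,0,0,0,0,0,1,0,0,0,0,0,0,1,0,0,0,0,0,0,1,0,0,0.6,0,0,0,1,0,0,1.2,0,0,0,1,0,0,1.2,0,0,0]' 30;  python3 - <<'E'
from h import *
print(env.state()["ft_force"])
s=cam("scene")
cv2.imwrite("pics/g6.png",cv2.resize(s["pixels"][130:270,260:400],None,fx=4,fy=4,interpolation=cv2.INTER_CUBIC)[:,:,::-1])
P=env.state()["position"]; y=env.state()["tool_rot"][:,1]
for w in(-.0425,.0425,-.057,.057): print(w,((proj(s,[P+y*w-[0,0,.008]])[0]-[260,130])*4).round())
E
```

```text
time_s: 20.15
position: [0.4722, 0.1307, 0.0311]
tool_rot: [[0.278, 0.96, -0.001], [0.96, -0.278, -0.0], [-0.001, -0.001, -1.0]]
ft_force: [-0.4, 0.3, 0.5]
grip_width: 0.0854
finger_force: 0.0
[-0.39173311  0.29106643  0.53673886]
-0.0425 [302. 467.]
0.0425 [251. 391.]
-0.057 [311. 481.]
0.057 [243. 379.]
```

View pics/g6.png

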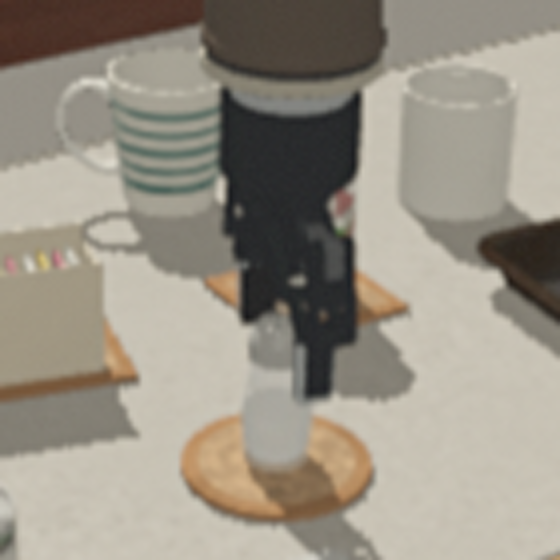

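The near fingertip is at (315,397), about 28 mm above the stated position, and the gripper body is well clear of the cap. I'll go 10 mm lower and grip the glass.

```bash
python3 -m jog '[1,0,0,0.5,0,0,0,1,0,0,1,0,0,0,1,0,0,1,0,0,0,0,0,0,1,0,0,0,0,0,0,1,0,0,0,0,0,0,1,0,0,0,0,0,0,1,0,0,0,0,0,0,1,0,0,0,0,0,0,1,0,0,0,0,0,0,1,0,0,0]' 30;  python3 - <<'E'
from h import *
s=cam("scene")
cv2.imwrite("pics/g7.png",cv2.resize(s["pixels"][170:270,280:380],None,fx=5,fy=5,interpolation=cv2.INTER_CUBIC)[:,:,::-1])
E
python3 plan.py 483,15,75,-16
```

```text
time_s: 21.45
position: [0.4728, 0.1308, 0.0222]
tool_rot: [[0.278, 0.961, 0.0], [0.961, -0.278, 0.0], [0.0, 0.0, -1.0]]
ft_force: [-2.4, 0.4, 7.6]
grip_width: 0.0365
finger_force: 29.3
t 21.5 p [472.8 130.8  22.2] yaw -16.2 w 36.1 f 29.3 ft [-1.3 -0.6  6.9] q [ 12.  31. 121.   0.  28.  28.]
483,15,75,-16 shift [-10.84   4.2   -5.28] rot [ 0.    -0.    -0.003] dist 12.8
```

View pics/g7.png

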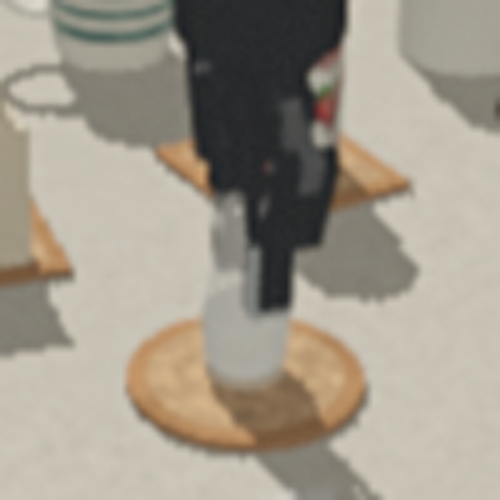

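The fingers now hold the glass below the cap (tip at row ~310), width 36 mm. I'll lift and carry the shaker to the parking spot.

```bash
python3 -m jog '[0,0,0,-0.5,0,0,0,0,0,0,-1.5,0,0,0,0,0,0,-3,0,0,0,0,-1,0.4,-4,0,0,0,0,-3,1.2,-4,0,0,0,0,-5.5,2.1,-4,0,0,0,0,-8,3.1,-4,0,0,0,0,-10,3.9,-4,0,0,0,0,-10.8,4.2,-3,0,0,0,0,-10.8,4.2,-1.5,0,0,0]'; python3 plan.py 483,15,17,-16
```

```text
time_s: 22.75
position: [0.4833, 0.0149, 0.0364]
tool_rot: [[0.279, 0.96, 0.001], [0.96, -0.279, 0.0], [0.0, 0.001, -1.0]]
ft_force: [-0.9, 0.6, -1.8]
grip_width: 0.0363
finger_force: 29.9
t 22.75 p [483.3  14.9  36.4] yaw -16.2 w 36.3 f 29.9 ft [-0.9  0.6 -1.8] q [ -2.  30. 121.   0.  29.  14.]
483,15,17,-16 shift [-0.   -0.03  1.94] rot [ 0.001 -0.    -0.004] dist 1.9
```

```bash
python3 -m jog '[0,0,0,1,0,0,0,0,0,0,1.7,0,0,0,0,0,0,1.98,0,0,0,0,0,0,1.98,0,0,0,1,0,0,1.98,0,0,0,1,0,0,1.98,0,0,0,1,0,0,1.98,0,0,0,1,0,0,0.5,0,0,0,1,0,0,-3.5,0,0,0,1,0,0,-8,0,0,0]'; python3 plan.py 431,353,120,-16 431,353,20,-16; python3 - <<'E'
from h import *
s=cam("scene");t=cam("top")
a=cv2.resize(t["pixels"][100:310,130:400],None,fx=1.45,fy=1.45); b=cv2.resize(s["pixels"][110:320,190:460],None,fx=1.45,fy=1.45)
cv2.imwrite("pics/g8.png",np.hstack([a,b])[:,:,::-1])
E
```

```text
time_s: 24.0
position: [0.4825, 0.0153, 0.1185]
tool_rot: [[0.278, 0.96, -0.001], [0.96, -0.278, 0.0], [-0.0, -0.001, -1.0]]
ft_force: [1.0, 0.3, -0.2]
grip_width: 0.0853
finger_force: 0.0
t 24.0 p [482.5  15.3 118.5] yaw -16.2 w 85.3 f 0.0 ft [ 1.   0.3 -0.2] q [ -2.  21. 118.   0.  41.  14.]
431,353,120,-16 shift [ 31.   -14.35  -0.15] rot [-0.001  0.    -0.003] dist 34.2
431,353,20,-16 shift [ 31.   -14.34   9.85] rot [-0.001  0.    -0.003] dist 35.5
```

View pics/g8.png

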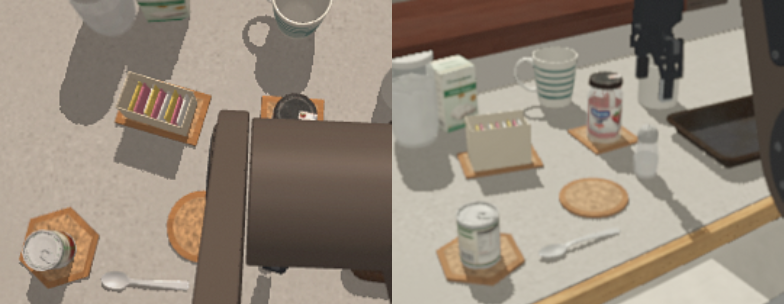

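The shaker stands parked, upright, and the round coaster is bare. Moving to the tin.

```bash
python3 -m jog '[1,2,-1,-1,0,0,0,1,6.5,-3,-1,0,0,0,1,11.5,-5.3,-1,0,0,0,1,16.5,-7.6,-1,0,0,0,1,21.5,-10,-1,0,0,0,1,26,-12,-1,0,0,0,1,29.5,-13.7,-1,0,0,0,1,31,-14.35,0,0,0,0,1,31,-14.35,1.5,0,0,0,1,31,-14.35,3,0,0,0]' 40; python3 plan.py 431,353,20,-16; python3 - <<'E'
from meas import *
t=cam("top"); m=mask(t); z=np.zeros_like(m); z[225:300,236:305]=m[225:300,236:305]
k=max(cv2.findContours(z,cv2.RETR_EXTERNAL,cv2.CHAIN_APPROX_NONE)[0],key=cv2.contourArea)
print(cv2.boundingRect(k),cv2.minEnclosingCircle((onz(t,k.reshape(-1,2),.006)[:,:2]*1000).astype(np.float32)))
E
```

```text
time_s: 25.35
position: [0.4312, 0.3517, 0.0855]
tool_rot: [[0.279, 0.96, -0.001], [0.96, -0.279, -0.001], [-0.001, -0.001, -1.0]]
ft_force: [-0.7, -0.4, -0.5]
grip_width: 0.0854
finger_force: 0.0
t 25.35 p [431.2 351.7  85.5] yaw -16.2 w 85.4 f 0.0 ft [-0.7 -0.4 -0.5] q [ 36.  29. 110.  -0.  41.  52.]
431,353,20,-16 shift [ 0.13 -0.05  6.55] rot [-0.001  0.001 -0.003] dist 6.6
(245, 231, 49, 50) ((469.3096923828125, 135.34201049804688), 54.92250061035156)
```

```bash
python3 -m jog '[1,0.1,0,1.5,0,0,0,1,0.1,0,3.5,0,0,0,1,0.1,0,5.5,0,0,0,1,0.1,0,6.5,0,0,0,1,0.1,0,6.5,0,0,0,0,0.1,0,6.5,0,0,0,0,0.1,0,6.5,0,0,0,0,0.1,0,6.5,0,0,0,0,0.1,0,6.5,0,0,0,0,0.1,0,6.5,0,0,0]' 40; python3 plan.py 431,353,70,-16 468.5,134.5,70,-16 468.5,134.5,20,-16
```

```text
time_s: 26.65
position: [0.4322, 0.3543, 0.0227]
tool_rot: [[0.278, 0.961, 0.001], [0.961, -0.278, 0.001], [0.001, 0.001, -1.0]]
ft_force: [0.1, -1.8, 5.7]
grip_width: 0.0562
finger_force: 41.3
t 26.65 p [432.2 354.3  22.7] yaw -16.2 w 56.2 f 41.3 ft [ 0.1 -1.8  5.7] q [ 36.  35. 112.  -0.  33.  52.]
431,353,70,-16 shift [-0.15 -0.07 -4.73] rot [ 0.001 -0.001 -0.003] dist 4.7
468.5,134.5,70,-16 shift [-20.1    9.61  -4.74] rot [ 0.001 -0.001 -0.003] dist 22.8
468.5,134.5,20,-16 shift [-20.1    9.6    0.26] rot [ 0.001 -0.001 -0.003] dist 22.3
```

```bash
python3 -m jog '[0,0,0,-1,0,0,0,0,-0.5,0.2,-3,0,0,0,0,-3,1.4,-4.5,0,0,0,0,-6.5,3.1,-4.7,0,0,0,0,-10,4.8,-4.7,0,0,0,0,-13.5,6.5,-4.7,0,0,0,0,-16.5,7.9,-4.7,0,0,0,0,-19,9.1,-4.5,0,0,0,0,-20.1,9.6,-3.5,0,0,0,0,-20.1,9.6,-2,0,0,0]'; python3 plan.py 468.5,134.5,23,-16
```

```text
time_s: 27.9
position: [0.4685, 0.134, 0.0416]
tool_rot: [[0.279, 0.96, 0.001], [0.96, -0.279, 0.0], [0.001, 0.001, -1.0]]
ft_force: [0.1, -0.6, -2.6]
grip_width: 0.0559
finger_force: 43.1
t 27.9 p [468.5 134.   41.6] yaw -16.2 w 55.9 f 43.1 ft [ 0.1 -0.6 -2.6] q [ 12.  29. 121.   0.  30.  29.]
468.5,134.5,23,-16 shift [ 0.04 -0.02  1.86] rot [ 0.001 -0.001 -0.004] dist 1.9
```

```bash
python3 -m jog '[0,0,0,0.9,0,0,0,0,0,0,1.6,0,0,0,0,0,0,1.9,0,0,0,0,0,0,1.9,0,0,0,1,0,0,1.9,0,0,0,1,0,0,1.9,0,0,0,1,0,0,1.9,0,0,0,1,0,0,0.5,0,0,0,1,0,0,-3.5,0,0,0,1,0,0,-7.5,0,0,0]'; python3 plan.py 483,15,115,-16 483,15,16.5,-16; python3 - <<'E'
from meas import *
t=cam("top"); m=mask(t); z=np.zeros_like(m); z[235:310,130:210]=m[235:310,130:210]
k=max(cv2.findContours(z,cv2.RETR_EXTERNAL,cv2.CHAIN_APPROX_NONE)[0],key=cv2.contourArea)
P=(onz(t,k.reshape(-1,2),.006)[:,:2]*1000).astype(np.float32)
print(cv2.boundingRect(k),cv2.minEnclosingCircle(P),cv2.minAreaRect(P),np.round(cv2.approxPolyDP(cv2.convexHull(P),6,True).reshape(-1,2)).tolist())
E
```

```text
time_s: 29.15
position: [0.4678, 0.1341, 0.1186]
tool_rot: [[0.278, 0.96, -0.0], [0.96, -0.278, -0.0], [-0.0, -0.0, -1.0]]
ft_force: [0.7, 0.3, 0.4]
grip_width: 0.0853
finger_force: 0.0
t 29.15 p [467.8 134.1 118.6] yaw -16.2 w 85.3 f 0.0 ft [0.7 0.3 0.4] q [ 12.  22. 118.   0.  41.  29.]
483,15,115,-16 shift [-11.02   4.78   0.36] rot [-0.     0.    -0.003] dist 12.0
483,15,16.5,-16 shift [-11.02   4.78  10.21] rot [-0.     0.    -0.003] dist 15.8Traceback (most recent call last):
  File "<stdin>", line 3, in <module>
ValueError: max() iterable argument is empty
```

```bash
python3 -m jog '[1,-3,1.3,0,0,0,0,1,-6.5,2.8,0,0,0,0,1,-9.5,4.1,0,0,0,0,1,-11,4.8,0.5,0,0,0,1,-11,4.8,2,0,0,0,1,-11,4.8,4.5,0,0,0,1,-11,4.8,7,0,0,0,1,-11,4.8,9,0,0,0,1,-11,4.8,10.1,0,0,0,1,-11,4.8,10.1,0,0,0]' 30; python3 plan.py; python3 - <<'E'
from meas import *
t=cam("top"); m=mask(t); z=np.zeros_like(m); z[235:310,130:210]=m[235:310,130:210]
k=max(cv2.findContours(z,cv2.RETR_EXTERNAL,cv2.CHAIN_APPROX_NONE)[0],key=cv2.contourArea)
P=(onz(t,k.reshape(-1,2),.006)[:,:2]*1000).astype(np.float32)
print(cv2.boundingRect(k),cv2.minEnclosingCircle(P),cv2.minAreaRect(P),np.round(cv2.approxPolyDP(cv2.convexHull(P),6,True).reshape(-1,2)).tolist())
s=cam("scene")
b=cv2.resize(s["pixels"][110:320,190:460],None,fx=1.45,fy=1.45);a=cv2.resize(t["pixels"][100:310,130:400],None,fx=1.45,fy=1.45)
cv2.imwrite("pics/g9.png",np.hstack([a,b])[:,:,::-1])
E
```

```text
time_s: 30.45
position: [0.4827, 0.0158, 0.015]
tool_rot: [[0.278, 0.961, -0.002], [0.961, -0.278, 0.0], [-0.0, -0.002, -1.0]]
ft_force: [-0.6, 0.8, -0.6]
grip_width: 0.0854
finger_force: 0.0
t 30.45 p [482.7  15.8  15. ] yaw -16.1 w 85.4 f 0.0 ft [-0.6  0.8 -0.6] q [ -2.  32. 122.   0.  26.  14.]
(143, 243, 55, 56) ((434.1453552246094, 353.3382263183594), 62.15389633178711) ((434.3591613769531, 353.5042724609375), (109.68850708007812, 124.08968353271484), 17.643173217773438) [[495.0, 340.0], [478.0, 395.0], [417.0, 413.0], [374.0, 368.0], [394.0, 306.0], [456.0, 295.0]]
```

View pics/g9.png

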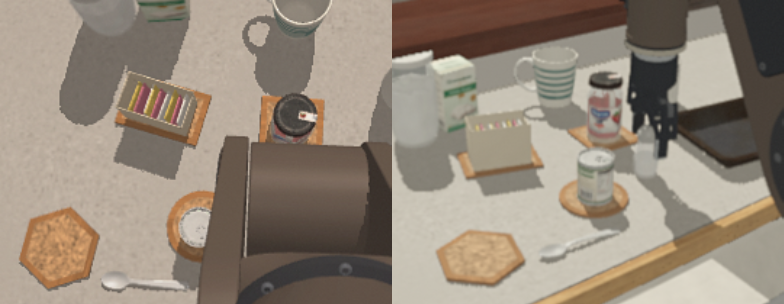

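The tin is upright on the round coaster, the hexagon is bare, and the fingers straddle the shaker. The path to the hexagon crosses the tin, so I'll lift high.

```bash
python3 -m jog '[0,0,0,0,0,0,0,0,0,0,0,0,0,0,0,0,0,0,0,0,0,0,0,0,0,0,0,0,0,0,0,0,0,0,0,0,0,0,0,0,0,0,0,0,0,0,0,0,0,0,0,0,-1,0,0,0,0,0,0,-3,0,0,0,0,0,0,-6,0,0,0]' 30; python3 plan.py 434,352.5,130,-16 434,352.5,22.5,-16
```

```text
time_s: 31.8
position: [0.483, 0.0152, 0.0764]
tool_rot: [[0.278, 0.96, -0.001], [0.96, -0.278, 0.0], [-0.0, -0.001, -1.0]]
ft_force: [-0.0, 0.3, -1.8]
grip_width: 0.0362
finger_force: 30.0
t 31.8 p [483.   15.2  76.4] yaw -16.2 w 36.2 f 30.0 ft [-0.   0.3 -1.8] q [ -2.  25. 120.  -0.  35.  14.]
434,352.5,130,-16 shift [ 31.03 -14.1   -5.35] rot [-0.001  0.    -0.003] dist 34.5
434,352.5,22.5,-16 shift [ 31.04 -14.09   5.4 ] rot [-0.001  0.    -0.003] dist 34.5
```

```bash
python3 -m jog '[0,0,0,-2.5,0,0,0,0,0.5,-0.2,-5,0,0,0,0,3,-1.4,-5.4,0,0,0,0,7.5,-3.4,-5.4,0,0,0,0,12,-5.4,-5.4,0,0,0,0,16.5,-7.5,-5.4,0,0,0,0,21,-9.5,-5.4,0,0,0,0,25.5,-11.6,-5.4,0,0,0,0,29,-13.2,-5.4,0,0,0,0,31,-14.1,-4.5,0,0,0]'; python3 plan.py 434,352.5,22.5,-16
```

```text
time_s: 33.05
position: [0.4343, 0.3542, 0.1215]
tool_rot: [[0.277, 0.961, 0.001], [0.961, -0.277, 0.001], [0.001, 0.001, -1.0]]
ft_force: [-0.1, 0.2, -1.8]
grip_width: 0.0364
finger_force: 30.0
t 33.05 p [434.3 354.2 121.5] yaw -16.1 w 36.4 f 30.0 ft [-0.1  0.2 -1.8] q [ 36.  26. 108.   0.  45.  52.]
434,352.5,22.5,-16 shift [-0.19  0.01  9.9 ] rot [ 0.001 -0.001 -0.001] dist 9.9
```

```bash
python3 -m jog '[0,-0.1,0,1.5,0,0,0,0,-0.1,0,4,0,0,0,0,-0.1,0,6.5,0,0,0,0,-0.1,0,8.5,0,0,0,0,-0.1,0,9.5,0,0,0,0,-0.1,0,9.85,0,0,0,0,-0.1,0,9.85,0,0,0]'; python3 -m jog '[1,0,0,0,0,0,0,1,0,0,0,0,0,0,1,0,0,0,0,0,0,1,0,0,-1.5,0,0,0,1,0,0,-5,0,0,0,1,0,0,-10,0,0,0,1,0,0,-15,0,0,0,1,0,0,-16,0,0,0]'; python3 plan.py 300,-450,200,-60
```

```text
time_s: 33.92
position: [0.4341, 0.3508, 0.0228]
tool_rot: [[0.279, 0.96, -0.0], [0.96, -0.279, -0.0], [-0.0, -0.0, -1.0]]
ft_force: [-0.1, -0.3, -1.6]
grip_width: 0.036
finger_force: 30.0
time_s: 34.92
position: [0.4355, 0.3524, 0.1867]
tool_rot: [[0.278, 0.961, 0.005], [0.961, -0.278, 0.004], [0.005, 0.004, -1.0]]
ft_force: [0.8, 0.1, -0.9]
grip_width: 0.0857
finger_force: 0.0
t 34.92 p [435.5 352.4 186.7] yaw -16.2 w 85.7 f 0.0 ft [ 0.8  0.1 -0.9] q [ 36.  21. 105.   0.  53.  52.]
300,-450,200,-60 shift [-80.83   9.31  -1.69] rot [ 0.002 -0.006  0.765] dist 81.4
```

```bash
python3 -m jog '[1,-4,1.6,0,0,0,0,1,-10,3.2,0,0,0,0,1,-15.8,4.8,0,0,0,0,1,-21.6,6.4,0,0,0,0,1,-27.4,8,0,0,0,0,1,-33.2,9.6,0,0,0,0,1,-39,11.3,0,0,0,0,1,-45,13,0,0,0,0,1,-51,14.7,0,0,0,0,1,-57,16.5,0,0,0,0]'; python3 plan.py;  python3 - <<'E'
from h import *
s=cam("scene");t=cam("top"); save(t,"pics/tf.png"); save(s,"pics/sf.png")
a=t["pixels"][140:310,125:365]; b=s["pixels"][130:310,210:450]
cv2.imwrite("pics/f1.png",cv2.resize(a,None,fx=3,fy=3,interpolation=cv2.INTER_CUBIC)[:,:,::-1])
cv2.imwrite("pics/f2.png",cv2.resize(b,None,fx=3.2,fy=3.2,interpolation=cv2.INTER_CUBIC)[:,:,::-1])
E
```

```text
time_s: 36.17
position: [0.4332, -0.244, 0.1824]
tool_rot: [[0.279, 0.96, -0.0], [0.96, -0.279, 0.0], [0.0, -0.0, -1.0]]
ft_force: [1.6, 0.4, 0.6]
grip_width: 0.0856
finger_force: 0.0
t 36.17 p [ 433.2 -244.   182.4] yaw -16.2 w 85.6 f 0.0 ft [1.6 0.4 0.6] q [-33.  17. 113.   0.  50. -17.]
```

View pics/f1.png

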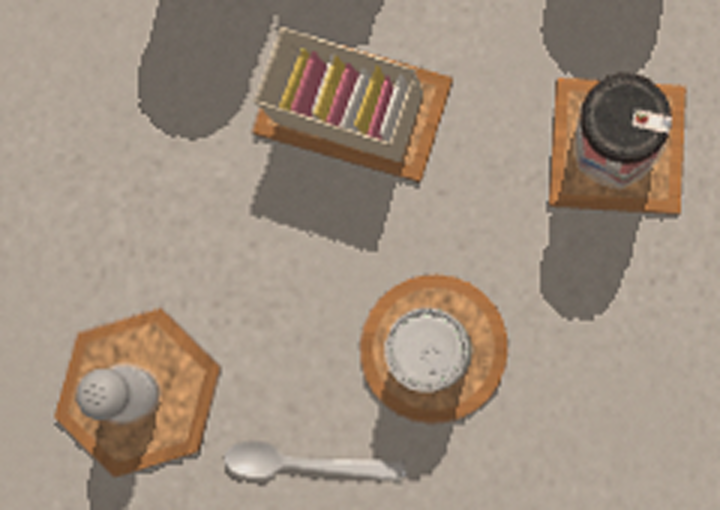

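View pics/f2.png

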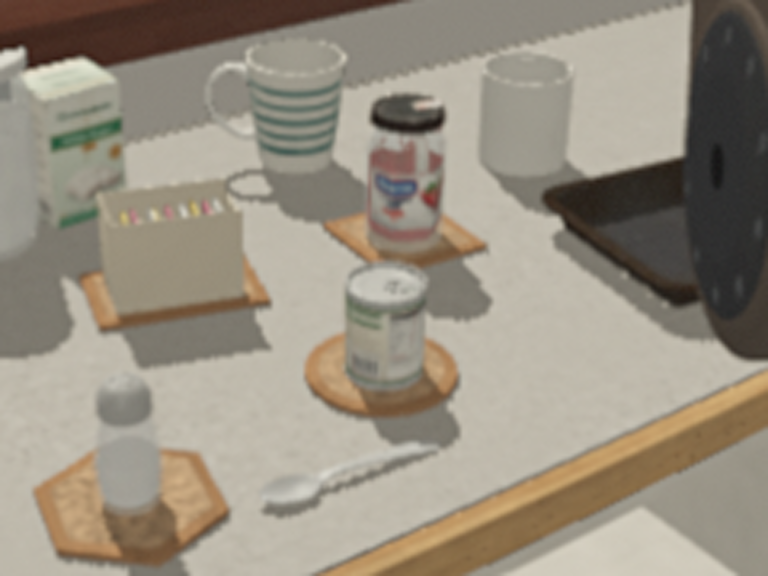

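All four stand upright on their own coasters and the mug is untouched. Box rim corners in the top crop: (283,27), (418,68), (258,102). Lid centres: jar (626,117), tin (428,349), shaker apex (100,392). I'll check centring numerically.

```bash
python3 - <<'E'
from h import *
t=cam("top");s=cam("scene")
T=lambda x,y:(125+x/3-.33,140+y/3-.33); S=lambda x,y:(210+x/3.2-.34,130+y/3.2-.34)
print("box left rim",onz(t,[T(283,27),T(258,102)],.081)[:,:2].round(4),"right",onz(t,[T(419,70),],.072)[:,:2].round(4))
for n,a,b,tgt in (("jar",T(626,113),S(408,109),(623,-1)),("tin",T(428,349),S(386,283),(468.5,134.5)),("shaker",T(99,392),S(123,374),(433.5,352.5)),
 ("boxFL",T(258,102),S(103,222),(0,0)),("boxBL",T(283,27),S(97,195),(0,0)),("boxR",T(419,70),S(240,187),(0,0)),("mug",(420,150),S(527,68),(691.6,-187.1))):
    p,e=tri(t,a,s,b); print(n,(p*1000).round(1),round(e*1000,1),(p[:2]*1000-tgt).round(1))
E
```

```text
box left rim [[0.6918 0.242 ]
 [0.6373 0.2571]] right [[0.664  0.1457]]
jar [623.6  -0.  118.7] 4.2 [0.6 1. ]
tin [466.7 133.4  76.3] 1.4 [-1.8 -1.1]
shaker [435.3 350.1  97.4] 0.5 [ 1.8 -2.4]
boxFL [638.4 258.9  83.5] 5.6 [638.4 258.9]
boxBL [691.6 241.5  79.6] 1.8 [691.6 241.5]
boxR [659.5 140.4  73.7] 13.0 [659.5 140.4]
mug [ 691.6 -187.1   90.9] 4.4 [ 0. -0.]
```

```bash
python3 -c "
from plant import job
print(job.close_job())"
```

```text
the job is handed in; nothing more can be done
None
```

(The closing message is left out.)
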